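# Rap two soaps out of a flip-over mould

## Robot

A 7-joint arm with a two-finger parallel gripper is mounted at the origin on the work surface. World frame = base frame: x ahead of the robot, y to its left, z up, the work surface at z = 0. Lengths are in mm, angles in rad, forces in N, time in s.
With the tool pointing down it reaches from about 425 to 825 mm from the base axis. Payload 3.6 kg.
Tool frame: the origin (TCP) lies midway between the tips of the shut fingers; the grasp point (between the pads) lies behind it (arm.pinch_z is the x of the grasp point in the tool frame, in mm); x points along the fingers, z is the direction in which the jaws open and shut, and the axes are right-handed (so a half turn about x gives the same grasp; the last joint's range is limited). The gripper opens to 93 mm and grips with 3 to 60 N. Pads are 15 mm wide; open, the fingers measure 128 mm over their backs; the gripper's body (75 mm by 188 mm) begins 65 mm behind the grasp point.
Start: joints at [-1.323, 0.615, -0.013, 1.423, 0.008, 1.103, -0.04], TCP at [175.721, 625.767, 218.64] pointing down, gripper open.
Joint ranges: [-3.12, 3.12], [-0.3, 2.06], [-1.34, 1.32], [0.26, 2.42], [-1.36, 4.5], [0.01, 1.98], [-2.84, 2.84]. Speed limits (rad/s): [2.79, 2.79, 3.14, 3.14, 3.14, 3.14, 3.14].

## Interface

Orientations are given as [roll, pitch, yaw] about the fixed x, y, z axes, in that order (R = Rz(yaw) Ry(pitch) Rx(roll)).
In Python, from cell import monitor, imaging, arm, masks_of, landmark_of gives the robot as it stands.
- The arm moves only by the tool send_rows, never from a script. Its argument "increments" is a list that holds one entry, the list of rows, each a list of 5 numbers: the shift along the tool's x, y, z in mm, then the turn about the tool's x in degrees, then the closure in counts, from 0 (fully open) to 255 (shut). A call has 1 to 8 rows; each row is the pose to reach, as a shift and turn from the pose commanded when the call began, along the tool's axes at that moment; what a row does not reach only later rows make up. A row lasts 1/10 s, in which the tool goes at most 50 mm and 8.59 degrees, less where a joint would pass 70% of its speed; a pose out of reach is approached as far as the arm can. A call with a gripper value outside its range is refused whole. The fingers move at their own pace and stop on an object; "squeeze" is the grip in N (left out, the last holds). Time passes only in rows, so rows that repeat a pose let the fingers close. It gives the time, the measured TCP pose, the force and the opening at its end, in the units of the state.
- monitor.sense(): the state, without advancing time (a new reading comes with each control period).
- imaging.grab_frame(name): name is "scene" or "side" or "wrist"; returns the picture (420x560x3 uint8, red, green, blue); there is no depth.
- imaging.camera_info(name): a dict with "fovy" (degrees; the focal length in pixels is half the picture's height over the tangent of half this angle, whatever the lens; pixels are square), "cx", "cy" (the principal point, pixels), "world_to_cam" (4x4, takes a point from world to camera coordinates); the wrist camera has in their place "tool_from_camera" (4x4, takes a point from camera to tool coordinates, whose origin is the TCP and whose axes are the tool frame's). Camera axes: x right, y down, z forward; pixel columns grow to the right and rows downward; lengths in mm; the calibration is good to about 2 mm. A picture is of the moment at which its call begins: read the wrist's pose just before it. camera_info takes no time and is no camera call.
- arm.job_done(): hands the job in, once; it reports no verdict.
Trained networks look in the newest picture that a camera, given by its name, has taken for a name from the list of things; names that differ only in an ending like _2 or _b are one class to them, and where a whole thing is asked for, a point or a joint stands for the part that bears it (a point fixed in the world has none). Each returns a list of dicts, best first, with "score" (0 to 1); they miss things now and then, are a little off and sometimes report something else, mostly with a low value. They report only what shows in the picture. A call takes as long as a camera call. They do not tell look-alikes from the thing itself.
- masks_of(camera, query): "pixels" (420x560 bool, what is visible of it) and "rect" ([left, top, width, height] in pixels, round what is visible of it).
- landmark_of(camera, query): "pixel" ([column, row] in pixels: a listed point, or the origin of a listed thing).
The state is a dict: "clock": time; "q": joint angles; "qd": joint speeds; "joint_torque": joint torques, N m; "position": TCP position; "ee_rot": TCP orientation; "wrist_force": force on the tool from outside, world axes, zero at the start; "moment": the same for the moment, N m; "gripper_width": finger opening in mm.
Only numpy, scipy, OpenCV 4.12 (cv2) and the standard library are available. Lean on these libraries where they do the work, as an engineer would, in place of code of your own. Each camera call takes 0.05 s, during which the arm holds its last target. There are 200 camera calls.

## Task

Two hinged flip-over soap moulds stand on the table; one holds two bars of soap stuck in its pockets, the other is empty. Take the filled mould by its bar, swing it over on its hinge and let it drop face-down so that it raps on the table and knocks both soaps out (rap again if one stays stuck). Then swing the emptied mould back over to the side where it lay at first and let go of it, leaving both soaps lying on the table where they came out.

Things in the scene. Friction and masses are not known exactly. Their poses are not given: they have to be found in the camera images.
- stand: Fixed steel stand (base 30 x 134 mm, two posts) of the FILLED white mould; a twin with an empty mould stands nearer or farther. Origin on the table under the hinge, midway between the posts; y along the hinge axis, which is 28 mm up; z up. The tray spans 15-100 mm from the hinge and starts flat on the +x side, open face up and level with the hinge; it turns over to -x, where the table is free.
- mould (a joint): Turn of the filled mould, rad: 0 flat, 1.57 upright, 3.14 face-down; 0.45 kg, falls freely either way. Handle: round bar 12 mm thick, 96 long, along the hinge axis, turns in a light pinch; its middle in the stand's frame: x = 150 cos(joint), y = 0, z = 28 + 150 sin(joint) mm. Side arms 90 mm apart; 44 mm free from bar to tray. Two 28 mm feet on the face near the bar rap the table, face 28 mm up.
- soap_a: Honey-coloured soap bar, 60 x 36 x 20 mm, 60 g, in the pocket at y = -23 mm of the stand, centred 54 mm from the hinge. Origin: centre of its underside as it lies in the mould: 6 mm above the table at the start, 50 mm if stuck in the turned-over mould, 20 mm once it has dropped out and lies upside down on the table.
- soap_b: Second soap bar, same as the first, in the pocket at y = +23 mm of the stand. Each soap is held in its pocket by a springy lip, somewhat more firmly than its weight: turned over slowly and laid down gently it stays stuck; letting the mould fall freely from about 0.8 rad short of face-down knocks it out.
Not all that is in view belongs to the job. What is shaped like the stand but green or purple is not meant.

How it is judged (in metres and radians):
On the way, in this order (a step that is already met when the one before it is completed fails the run):
1. the filled mould is swung up past upright with both soaps still in it (value of joint mould above 1.75 rad and height (world z) of each of soap_a, soap_b above 0.04 m).
2. the mould lies face-down and both soaps have dropped out of it onto the table (value of joint mould above 2.9 rad and height (world z) of each of soap_a, soap_b below 0.03 m), for 0.2 s.
At the end, for the whole second after the job is handed in: The mould lies back on the side where it started (joint below 0.17 rad), released, and both soaps lie at rest on the table on the other side of the hinge (10 to 200 mm from the hinge axis) (value of joint mould below 0.17 rad and x of soap_a in the frame of stand between -0.2 and -0.01 m and height (world z) of soap_a between -0.005 and 0.035 m and linear speed of each of soap_a, soap_b below 0.02 m/s and x of soap_b in the frame of stand between -0.2 and -0.01 m and height (world z) of soap_b between -0.005 and 0.035 m); the robot touches nothing.
It also fails if it takes over 64 s, if anything falls off the work surface, if the arm or the gripper's body presses on something with over 40 N, if the wrist force passes 120 N, or if a joint passes its speed limit or range.

## Working session

There is one attempt and no reset: what is moved stays moved. The work goes in short steps, Python scripts to look and compute and a tool call to move; the robot and the scene stay as the last step left them, time stands still between calls to the robot, and variables do not carry over. Pictures are saved under pics/ and viewed, about 8 in all and at most 12, crops included, and the job is handed in when it is done.

Besides the shell and the picture viewer there is one more tool, called after ">>>" as name([rows], argument=value, ...), one row to a line, values as JSON. send_rows: Moves the arm, as the interface text tells. Its arguments: {"type":"object","properties":{"increments":{"type":"array","items":{"type":"array","items":{"type":"array","items":{"type":"number"}}}},"squeeze":{"type":"number"}},"required":["increments"]}

```bash
ls; mkdir -p pics
python3 - <<'E'
from cell import monitor, imaging, arm, masks_of, landmark_of
import cv2, numpy as np
np.set_printoptions(precision=3,suppress=True)
print(monitor.sense()); print(arm.pinch_z)
ims=[]
for c in ["scene","side"]:
    im=imaging.grab_frame(c); ims.append(im)
    for q in ["stand","mould","soap_a"]:
        print(c,q,[(np.round(d["pixel"]),round(d["score"],2)) for d in landmark_of(c,q)])
    i=imaging.camera_info(c); print(i)
cv2.imwrite("pics/a.png",cv2.cvtColor(ims[0],cv2.COLOR_RGB2BGR))
cv2.imwrite("pics/b.png",cv2.cvtColor(ims[1],cv2.COLOR_RGB2BGR))
E
```

```text
pics
{'clock': 0.0, 'q': array([-1.323,  0.616, -0.013,  1.425,  0.008,  1.103, -0.04 ]), 'qd': array([-0.001, -0.   ,  0.   ,  0.   , -0.   ,  0.001, -0.001]), 'joint_torque': array([ -0.   , -45.893,   0.209, -16.574,  -0.061,   0.021,   0.   ]), 'position': array([175.552, 625.038, 217.507]), 'ee_rot': array([-3.114,  1.568, -1.817]), 'wrist_force': array([-0.13 , -0.287, -0.548]), 'moment': array([-0.023,  0.007, -0.015]), 'gripper_width': 92.8261178058824}
-18.8
scene stand [(array([435., 263.]), 0.82), (array([200., 260.]), 0.7), (array([283., 171.]), 0.64)]Traceback (most recent call last):
  File "<stdin>", line 9, in <module>
ValueError: it knows: soap, stand
```

```bash
cat > h.py <<'E'
from cell import monitor, imaging, arm, masks_of, landmark_of
import cv2, numpy as np
from scipy.spatial.transform import Rotation as R
np.set_printoptions(precision=2,suppress=True)
def save(im,n): cv2.imwrite(f"pics/{n}.png",cv2.cvtColor(im,cv2.COLOR_RGB2BGR))
def cam(c):
    i=imaging.camera_info(c); f=210/np.tan(np.radians(i["fovy"])/2)
    return f,i["cx"],i["cy"],np.array(i["world_to_cam"])
def proj(c,P):
    f,cx,cy,T=cam(c); p=T[:3,:3]@np.asarray(P,float)+T[:3,3]
    return np.array([cx+f*p[0]/p[2],cy+f*p[1]/p[2]])
def ray(c,px):
    f,cx,cy,T=cam(c); d=T[:3,:3].T@np.array([(px[0]-cx)/f,(px[1]-cy)/f,1]); return -T[:3,:3].T@T[:3,3],d
def onz(c,px,z):
    o,d=ray(c,px); return o+d*(z-o[2])/d[2]
def tool():
    s=monitor.sense(); return s["position"],R.from_euler("xyz",s["ee_rot"]).as_matrix(),s
E
python3 - <<'E'
from h import *
ims=[]
for c in ["scene","side"]:
    im=imaging.grab_frame(c); ims.append(im)
    print(imaging.camera_info(c))
    for q,z in [("stand",0),("soap",6)]:
        for d in landmark_of(c,q): print(c,q,np.round(d["pixel"],1),round(d["score"],2),onz(c,d["pixel"],z))
save(np.hstack(ims)[:, :],"ab0"); save(ims[0],"a"); save(ims[1],"b")
E
```

```text
{'fovy': 46.75516304044004, 'cx': 280.6697994811376, 'cy': 207.3041335903718, 'world_to_cam': array([[  -0.91,    0.42,    0.02,  421.62],
       [   0.22,    0.51,   -0.83,  -45.15],
       [  -0.36,   -0.75,   -0.55, 1231.57],
       [   0.  ,    0.  ,    0.  ,    1.  ]])}
scene stand [436.5 263.6] 0.95 [218.91 219.54   0.  ]
scene stand [281.7 175.9] 0.9 [ 355.96 -227.76    0.  ]
scene stand [199.9 255.8] 0.57 [649.49   2.55   0.  ]
scene soap [193.9 271.7] 0.88 [676.39  51.77   6.  ]
scene soap [215.5 269.6] 0.8 [636.16  62.8    6.  ]
{'fovy': 53.79462817636647, 'cx': 275.0788138595919, 'cy': 210.03660278069853, 'world_to_cam': array([[   0.98,   -0.18,    0.01, -452.86],
       [  -0.1 ,   -0.59,   -0.8 ,   80.37],
       [   0.15,    0.79,   -0.6 ,  843.56],
       [   0.  ,    0.  ,    0.  ,    1.  ]])}
side stand [357.8 215.5] 0.85 [653.05   6.51   0.  ]
side stand [163.1 182.2] 0.85 [211.37 221.67   0.  ]
side stand [233.9 314.6] 0.82 [ 346.99 -228.26    0.  ]
side soap [341.6 199.3] 0.68 [632.84  66.42   6.  ]
side soap [359.5 200.1] 0.48 [673.89  56.24   6.  ]
```

View pics/a.png

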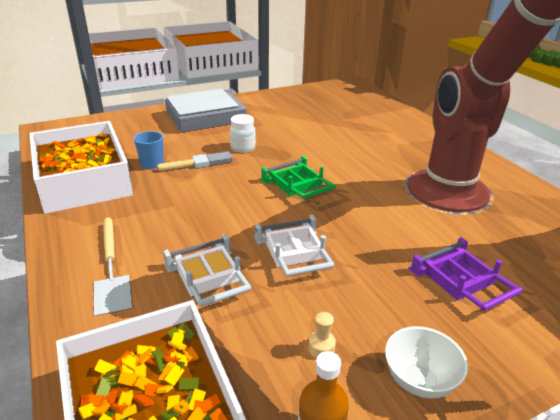

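View pics/b.png

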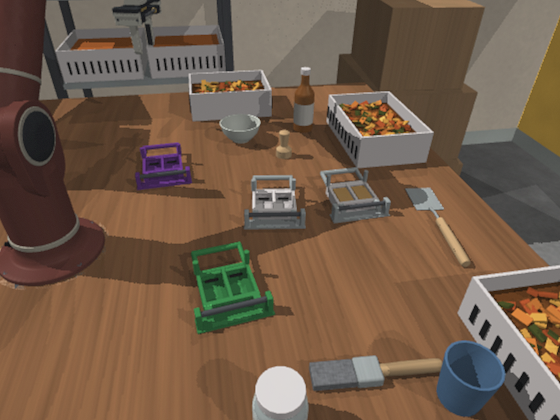

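The scene view shows the filled mould at about (208,270), with two honey-coloured soaps and its bar near (228,297). The empty twin is at (293,245), and the green and purple ones are decoys. The side view agrees, with the filled mould at (355,195) and its bar at (345,175). I'll go above it for a wrist view.

Run:
```python
from h import *
p,M,s=tool(); print(p); print(M)
print(imaging.camera_info("wrist"))
T=np.array([665,70,330])
d=M.T@(T-p); print("shift",d)
for x in ([0.25,.97,0],[.12,.99,0]):
  t=M.T@np.array(x); print("stand x in tool",t,np.degrees(np.arctan2(-t[1],t[2])))
```

```text
[175.7  625.67 218.48]
[[-0.   -0.96  0.27]
 [-0.    0.27  0.96]
 [-1.   -0.   -0.  ]]
{'fovy': 70.50174662784055, 'cx': 282.6988352241157, 'cy': 207.52385664596926, 'tool_from_camera': array([[  -0.  ,   -0.24,    0.97, -165.47],
       [   0.  ,   -0.97,   -0.24,   66.31],
       [   1.  ,   -0.  ,    0.  ,   -0.6 ],
       [   0.  ,    0.  ,    0.  ,    1.  ]])}
shift [-111.36 -621.3  -402.75]
stand x in tool [-0.    0.02  1.  ] -1.2313579526270202
stand x in tool [-0.    0.15  0.99] -8.772559641227808
```

>>> send_rows([
  [[-60, -10, -10, 0, 0], [-110, -45, -30, 0, 0], [-110, -85, -55, 0, 0], [-110, -125, -80, 0, 0], [-110, -165, -107, 0, 0], [-110, -205, -133, 0, 0], [-110, -245, -159, 0, 0], [-110, -285, -185, 0, 0]],
])

```text
clock: 1.2
position: [399.4, 370.9, 329.0]
ee_rot: [-0.451, 1.57, 0.846]
wrist_force: [-0.1, -0.1, -0.0]
gripper_width: 92.8
```

>>> send_rows([
  [[0, -40, -26, 0, 0], [0, -80, -52, 0, 0], [0, -120, -78, 0, 0], [0, -160, -104, 0, 0], [0, -200, -130, 0, 0], [0, -240, -156, 0, 0], [0, -280, -182, 0, 0], [0, -336, -218, 0, 0]],
])

```text
clock: 2.0
position: [652.8, 83.3, 328.9]
ee_rot: [-0.166, 1.57, 1.132]
wrist_force: [0.5, 0.2, -0.1]
gripper_width: 93.0
```

>>> send_rows([
  [[0, 0, 0, 0, 100], [0, 0, 0, 0, 100], [0, 0, 0, 0, 100]],
])

```text
clock: 2.3
position: [651.3, 86.1, 328.6]
ee_rot: [0.655, 1.569, 1.954]
wrist_force: [-0.0, -0.1, 0.8]
gripper_width: 73.5
```

Run:
```python
from h import *
p,M,s=tool(); print(p,s["ee_rot"],s["clock"],s["gripper_width"])
im=imaging.grab_frame("wrist"); save(im,"w1")
i=imaging.camera_info("wrist"); f=210/np.tan(np.radians(i["fovy"])/2); T=i["tool_from_camera"]
for q,z in [("stand",0),("soap",6)]:
  for d in landmark_of("wrist",q):
    u=d["pixel"]; c=np.array([(u[0]-i["cx"])/f,(u[1]-i["cy"])/f,1])
    o=p+M@T[:3,3]; v=M@T[:3,:3]@c; print(q,u,d["score"],o+v*(z-o[2])/v[2])
```

```text
[651.32  86.07 328.65] [0.65 1.57 1.95] 2.3 73.50971046875534
stand [26.0, 44.5] 0.79 [ 355.67 -232.93    0.  ]
stand [239.5, 189.0] 0.71 [652.76  10.5    0.  ]
soap [264.1, 168.1] 0.81 [629.67  60.87   6.  ]
soap [273.2, 195.1] 0.61 [676.98  62.82   6.  ]
```

View pics/w1.png

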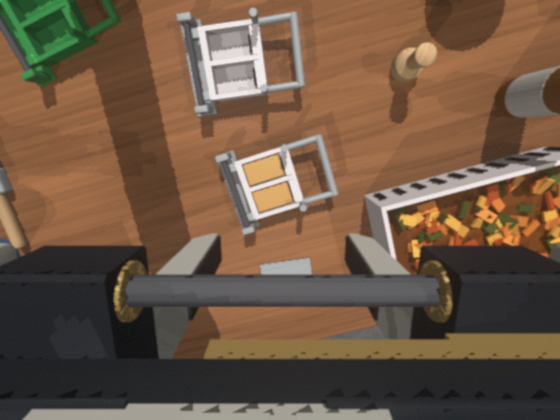

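The wrist view shows the filled mould with its soaps at (264,168) and (273,195). The bar runs from about (320,138) to (335,193) and the hinge is near (239,190). Next I'll fit the pose using the soap blobs in all three views plus the bar.

```bash
cat >> h.py <<'E'
def wcam():
    p,M,s=tool(); i=imaging.camera_info("wrist"); T=i["tool_from_camera"]
    W=np.eye(4); W[:3,:3]=M; W[:3,3]=p
    return 210/np.tan(np.radians(i["fovy"])/2),i["cx"],i["cy"],np.linalg.inv(W@T)
def pr(C,P):
    f,cx,cy,T=C; q=T[:3,:3]@np.asarray(P,float)+T[:3,3]; return np.array([cx+f*q[0]/q[2],cy+f*q[1]/q[2]])
def S(x,P):
    c,s=np.cos(x[2]),np.sin(x[2]); return [x[0]+c*P[0]-s*P[1],x[1]+s*P[0]+c*P[1],P[2]]
E
python3 - <<'E'
from h import *
from scipy.optimize import least_squares
X0=[652,7,1.4]; obs=[]
Cw=wcam()
for c in ["scene","side","wrist"]:
    im=imaging.grab_frame(c); C=Cw if c=="wrist" else cam(c)
    hsv=cv2.cvtColor(im,cv2.COLOR_RGB2HSV)
    ds=masks_of(c,"soap"); 
    for d in ds[:2]:
        m=cv2.moments(d["pixels"].astype(np.uint8)); u=np.array([m["m10"],m["m01"]])/m["m00"]
        P=min([(54,-23,26),(54,23,26)],key=lambda P:np.linalg.norm(pr(C,S(X0,P))-u))
        print(c,round(d["score"],2),u,m["m00"],P); obs.append((C,P,u))
    if c=="wrist":
        crop=im[120:250,200:350]; save(cv2.resize(crop,None,fx=5,fy=4.5,interpolation=cv2.INTER_CUBIC)[:600],"w1c")
r=least_squares(lambda x:np.concatenate([pr(C,S(x,P))-u for C,P,u in obs]),X0,loss="soft_l1",x_scale=[10,10,.1])
print(r.x,r.fun)
for n,P in dict(barL=(150,-45,28),barR=(150,45,28),bar=(150,0,28),h1=(0,-60,28),h2=(0,60,28)).items(): print(n,pr(Cw,S(r.x,P)),S(r.x,P))
E
```

```text
scene 0.94 [194.68 267.75] 364.0 (54, -23, 26)
scene 0.67 [216.72 261.67] 391.0 (54, 23, 26)
side 0.54 [360.65 192.32] 195.0 (54, -23, 26)
side 0.46 [342.86 194.64] 195.0 (54, 23, 26)
wrist 0.84 [263.41 168.86] 898.0 (54, 23, 26)
[656.08   7.99   1.61] [-0.05 -0.44  0.58 -1.26  0.12 -0.87 -0.52 -0.92  0.09  1.08]
barL [334.13 192.  ] [np.float64(694.432290954993), np.float64(159.82538676857263), 28]
barR [318.21 136.9 ] [np.float64(604.5195560059835), np.float64(155.86305235699842), 28]
bar [326.34 165.05] [np.float64(649.4759234804883), np.float64(157.84421956278553), 28]
h1 [248.7  228.34] [np.float64(716.021637465785), np.float64(10.631217588818993), 28]
h2 [222.8  158.18] [np.float64(596.1379908671056), np.float64(5.348105040053381), 28]
```

View pics/w1c.png

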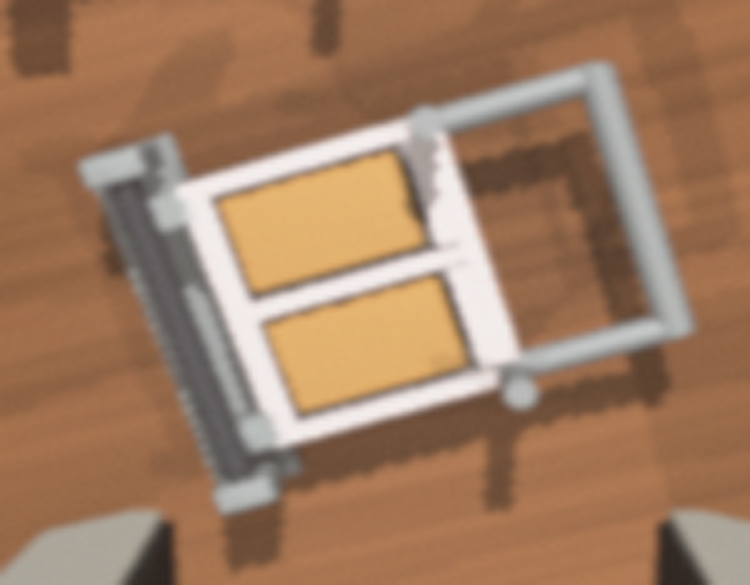

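Run:
```python
from h import *
from scipy.optimize import least_squares
W=wcam(); sc=cam("scene"); sd=cam("side"); a=(54,-23,26); b=(54,23,26)
obs=[(sc,a,(194.68,267.75)),(sc,b,(216.72,261.67)),(sd,a,(360.65,192.32)),(sd,b,(342.86,194.64)),(W,b,(263.4,168.9)),(W,a,(273.4,196.5)),
 (W,(150,48,28),(320,134)),(W,(150,-48,28),(335.8,193.8)),(W,(150,48,28),(320,134)),(W,(150,-48,28),(335.8,193.8))]
r=least_squares(lambda x:np.concatenate([pr(C,S(x,P))-u for C,P,u in obs]),[652,7,1.6],x_scale=[10,10,.1])
print(r.x,r.fun.reshape(-1,2)); np.save("stand.npy",r.x)
p,M,s=tool(); bar=np.array(S(r.x,(150,0,28))); print("bar",bar,p)
x=np.array([np.cos(r.x[2]),np.sin(r.x[2]),0]); t=M.T@x; th=np.arctan2(-t[1],t[2]); print("turn",np.degrees(th))
T=bar+[0,0,120]; print("shift TCP", M.T@(T-p))
```

```text
[655.15   8.02   1.6 ] [[ 0.07 -0.54]
 [ 0.79 -1.21]
 [ 0.04 -0.81]
 [-0.69 -0.99]
 [ 1.36  0.24]
 [ 0.35 -0.01]
 [-0.66  0.63]
 [-0.08 -0.15]
 [-0.66  0.63]
 [-0.08 -0.15]]
bar [650.29 157.94  28.  ] [651.75  84.65 328.8 ]
turn -17.503626716464414
shift TCP [180.8   21.19  70.18]
```

>>> send_rows([
  [[40, 5, 20, -8, 130], [80, 10, 40, -15, 130], [120, 15, 60, -17.5, 130], [160, 20, 70, -17.5, 130], [181, 21, 70, -17.5, 130], [181, 21, 70, -17.5, 130], [181, 21, 70, -17.5, 130]],
])

```text
clock: 3.45
position: [651.3, 157.0, 148.3]
ee_rot: [-1.961, 1.57, -0.359]
wrist_force: [0.3, -0.4, 0.7]
gripper_width: 45.9
```

Run:
```python
from h import *
p,M,s=tool(); x=np.load("stand.npy"); print(p,s["gripper_width"],M)
W=wcam(); im=imaging.grab_frame("wrist").copy()
for P in [(150,-48,28),(150,0,28),(150,48,28),(54,-23,26),(54,23,26)]:
    u=pr(W,S(x,P)); print(u); cv2.drawMarker(im,tuple(int(v) for v in np.round(u)),(255,0,255),0,10)
save(im,"w2")
print("shift",M.T@(np.array(S(x,(150,0,28-18.8)))-p))
```

```text
[651.31 156.96 148.28] 45.86949631347214 [[ 0.   -1.   -0.03]
 [-0.   -0.03  1.  ]
 [-1.   -0.   -0.  ]]
[283.72 248.79]
[283.71 203.14]
[283.7  153.78]
[188.78 224.97]
[185.18 179.78]
shift [139.08   1.14   1.07]
```

View pics/w2.png

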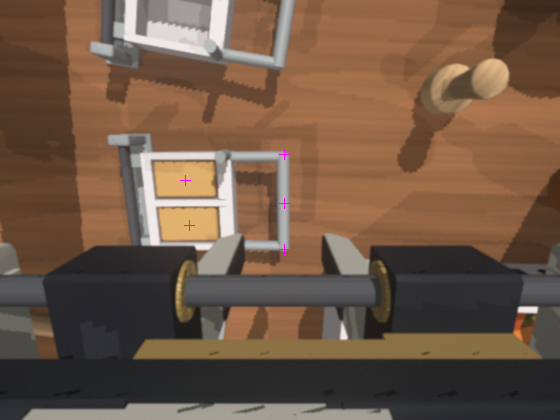

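The projected markers land on the bar and the soaps. Before going down I'll check how far the gripper body is from the vegetable box.

Run:
```python
from h import *
for u in [(192,308),(60,350)]:
    for z in (0,60,80,100): print(u,z,onz("scene",u,z))
for u in [(332,96),(356,130)]:   # side: near-left corner top, 
    for z in (60,80,100): print(u,z,onz("side",u,z))
print(onz("side",(360,160),0))
```

```text
(192, 308) 0 [706.33 138.29   0.  ]
(192, 308) 60 [718.9  197.75  60.  ]
(192, 308) 80 [723.09 217.57  80.  ]
(192, 308) 100 [727.28 237.39 100.  ]
(60, 350) 0 [927.77 142.26   0.  ]
(60, 350) 60 [919.41 201.35  60.  ]
(60, 350) 80 [916.63 221.04  80.  ]
(60, 350) 100 [913.84 240.74 100.  ]
(332, 96) 60 [753.34 571.25  60.  ]
(332, 96) 80 [736.75 521.53  80.  ]
(332, 96) 100 [720.16 471.8  100.  ]
(356, 130) 60 [747.18 313.47  60.  ]
(356, 130) 80 [730.83 273.83  80.  ]
(356, 130) 100 [714.49 234.2  100.  ]
[744.36 249.04   0.  ]
```

>>> send_rows([
  [[35, 1, 1, 0, 130], [70, 1, 1, 0, 130], [100, 1, 1, 0, 130], [125, 1, 1, 0, 130], [138, 1, 1, 0, 130], [138, 1, 1, 0, 130]],
], squeeze=12)

```text
clock: 4.1
position: [649.6, 157.9, 9.4]
ee_rot: [2.085, 1.57, -2.596]
wrist_force: [-0.6, -0.6, 0.2]
gripper_width: 45.6
```

>>> send_rows([
  [[0, 0, 0, 0, 255], [0, 0, 0, 0, 255], [0, 0, 0, 0, 255], [0, 0, 0, 0, 255], [0, 0, 0, 0, 255], [0, 0, 0, 0, 255], [0, 0, 0, 0, 255]],
])

```text
clock: 4.8
position: [650.1, 156.9, 10.4]
ee_rot: [-2.72, 1.569, -1.118]
wrist_force: [-0.4, -2.5, 5.6]
gripper_width: 11.6
```

>>> send_rows([
  [[-15, 0, -0.7, 0, 255], [-29.8, 0, -3, 0, 255], [-44.3, 0, -6.7, 0, 255], [-58.4, 0, -11.8, 0, 255], [-71.9, 0, -18.4, 0, 255], [-84.7, 0, -26.2, 0, 255], [-96.6, 0, -35.3, 0, 255], [-107.6, 0, -45.5, 0, 255]],
])

```text
clock: 5.6
position: [651.3, 114.8, 118.8]
ee_rot: [-0.357, 1.567, 1.246]
wrist_force: [3.3, 2.9, -2.9]
gripper_width: 11.5
```

>>> send_rows([
  [[-9.9, 0, -11.3, 0, 255], [-18.6, 0, -23.5, 0, 255], [-26.1, 0, -36.5, 0, 255], [-32.2, 0, -50.2, 0, 255], [-36.9, 0, -64.4, 0, 255], [-40.2, 0, -79, 0, 255], [-42, 0, -93.9, 0, 255], [-42.3, 0, -108.9, 0, 255]],
])

```text
clock: 6.4
position: [655.4, 4.2, 162.8]
ee_rot: [-1.175, 1.567, 0.429]
wrist_force: [1.2, 0.8, 2.0]
gripper_width: 11.4
```

>>> send_rows([
  [[1.2, 0, -14.9, 0, 255], [3.9, 0, -29.7, 0, 255], [8, 0, -44.1, 0, 255], [13.5, 0, -58, 0, 255], [20.5, 0, -71.3, 0, 255], [28.7, 0, -83.9, 0, 255], [28.7, 0, -83.9, 0, 255]],
])

```text
clock: 7.1
position: [658.1, -83.8, 128.8]
ee_rot: [-2.574, 1.568, -0.975]
wrist_force: [5.5, -2.7, 1.0]
gripper_width: 11.7
```

Run:
```python
from h import *
p,M,s=tool(); x=np.load("stand.npy"); c,n=np.cos(x[2]),np.sin(x[2]); d=p[:2]-x[:2]
print(p,s["wrist_force"],s["gripper_width"],"stand frame",d@[c,n],d@[-n,c],p[2]+18.8-28)
ims=[imaging.grab_frame(k) for k in ("scene","side")]
save(np.hstack([cv2.resize(ims[0][130:350,100:380],None,fx=1.42,fy=1.42),cv2.resize(ims[1][80:300,200:480],None,fx=1.42,fy=1.42)]),"c3")
```

```text
[658.12 -83.79 128.79] [ 5.49 -2.7   1.  ] 11.689888147234186 stand frame -91.8610155296187 -0.0030748436120278232 119.58806483668434
```

View pics/c3.png

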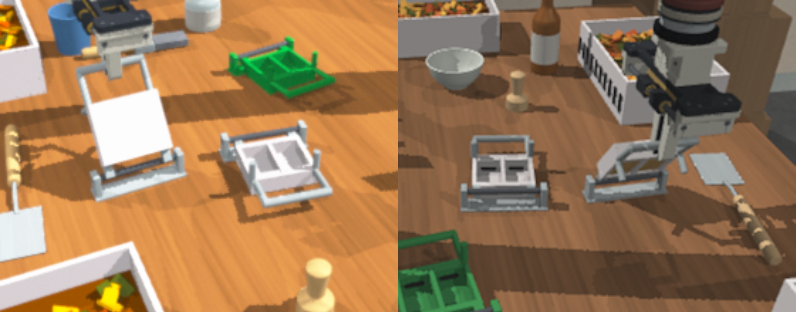

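Both views show the mould held tilted past upright, at a joint value of about 2.23, with the soaps still in it. I'll release it with a quick lift.

>>> send_rows([
  [[0, 0, 0, 0, 100], [-50, 0, -5, 0, 100], [-100, 0, -10, 0, 100], [-100, 0, -10, 0, 100], [-100, 0, -10, 0, 100], [-100, 0, -10, 0, 100], [-100, 0, -10, 0, 100]],
])

```text
clock: 7.9
position: [655.5, -89.2, 228.0]
ee_rot: [1.369, 1.564, 2.972]
wrist_force: [-0.4, -0.3, 0.2]
gripper_width: 55.9
```

Run:
```python
from h import *
p,M,s=tool(); x=np.load("stand.npy")
print(p,s["wrist_force"],s["gripper_width"])
print("shift",M.T@(np.array(S(x,(-150,0,28-18.8)))-p))
ims=[imaging.grab_frame(k) for k in ("scene","side")]
for k in ("scene","side"):
  for d in masks_of(k,"soap"): print(k,d["rect"],d["score"],d["pixels"].sum())
print([proj(k,S(x,(-54,y,20))) for k in ("scene","side") for y in (-23,23)])
save(np.hstack([cv2.resize(ims[0][130:350,100:300],None,fx=1.95,fy=1.95),cv2.resize(ims[1][110:330,250:450],None,fx=1.95,fy=1.95)]),"c4")
```

```text
[655.52 -89.24 228.  ] [-0.38 -0.3   0.16] 55.86158501099673
shift [218.71  -4.21 -53.07]
side [376.8, 233.9, 13.8, 5.6] 0.48 62
[array([178.13, 238.65]), array([199.34, 232.95]), array([378.81, 221.2 ]), array([358.76, 223.81])]
```

View pics/c4.png

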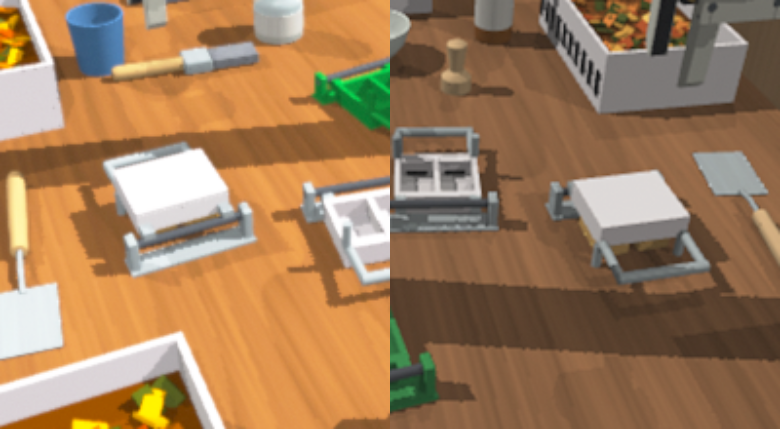

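The mould lies face-down, and honey-coloured soap shows beneath the tray in the side view at around (370,235). I'll zoom in to see whether both soaps dropped.

Run:
```python
from h import *
x=np.load("stand.npy")
a=imaging.grab_frame("side"); b=imaging.grab_frame("scene")
save(np.hstack([cv2.resize(a[190:265,330:420],(480,400),interpolation=cv2.INTER_CUBIC),cv2.resize(b[200:275,150:210],(320,400),interpolation=cv2.INTER_CUBIC)]),"c5")
for k in ("side","scene"):
  for P in [(-84,-23,0),(-84,-23,20),(-84,23,0),(-84,23,20),(-84,41,0),(-84,-41,0)]: print(k,P,proj(k,S(x,P)))
```

```text
side (-84, -23, 0) [383.02 237.07]
side (-84, -23, 20) [384.57 229.81]
side (-84, 23, 0) [362.74 239.86]
side (-84, 23, 20) [364.03 232.57]
side (-84, 41, 0) [354.71 240.96]
side (-84, -41, 0) [390.85 235.99]
scene (-84, -23, 0) [174.87 238.43]
scene (-84, -23, 20) [173.92 230.9 ]
scene (-84, 23, 0) [195.47 232.91]
scene (-84, 23, 20) [194.75 225.45]
scene (-84, 41, 0) [203.34 230.8 ]
scene (-84, -41, 0) [166.62 240.64]
```

View pics/c5.png

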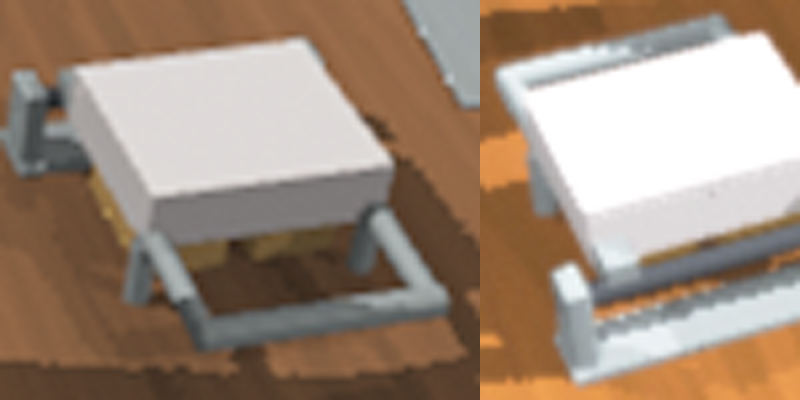

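The zoom shows two soaps side by side under the tray, at crop positions (200,255) and (295,240). Their undersides fall where I predicted for soaps lying on the table, so both dropped. Now I'll regrip the bar on this side.

>>> send_rows([
  [[20, -4, -30, 0, 130], [60, -4, -53, 0, 130], [100, -4, -53, 0, 130], [140, -4, -53, 0, 130], [175, -4, -53, 0, 130], [205, -4, -53, 0, 130], [218, -4, -53, 0, 130], [218, -4, -53, 0, 130]],
])

```text
clock: 9.0
position: [661.7, -142.4, 10.8]
ee_rot: [1.356, 1.567, 2.958]
wrist_force: [-0.2, 0.0, 0.7]
gripper_width: 45.6
```

>>> send_rows([
  [[0, 0, 0, 0, 255], [0, 0, 0, 0, 255], [0, 0, 0, 0, 255], [0, 0, 0, 0, 255], [0, 0, 0, 0, 255], [0, 0, 0, 0, 255], [0, 0, 0, 0, 255]],
])

```text
clock: 9.7
position: [663.5, -142.9, 13.7]
ee_rot: [-1.954, 1.57, -0.352]
wrist_force: [-0.5, 0.2, 3.5]
gripper_width: 11.5
```

>>> send_rows([
  [[-15, 0, 0.7, 0, 255], [-29.8, 0, 3, 0, 255], [-44.3, 0, 6.7, 0, 255], [-58.4, 0, 11.8, 0, 255], [-71.9, 0, 18.4, 0, 255], [-84.7, 0, 26.2, 0, 255], [-96.6, 0, 35.3, 0, 255], [-107.6, 0, 45.5, 0, 255]],
])

```text
clock: 10.5
position: [661.9, -100.1, 122.9]
ee_rot: [-2.835, 1.565, -1.235]
wrist_force: [2.0, -6.3, 2.6]
gripper_width: 11.0
```

Run:
```python
from h import *
p,M,s=tool(); x=np.load("stand.npy"); c,n=np.cos(x[2]),np.sin(x[2]); d=p[:2]-x[:2]
print(p,s["wrist_force"],s["gripper_width"],"stand frame",d@[c,n],d@[-n,c],p[2]+18.8-28)
for k in ("scene","side"):
  imaging.grab_frame(k)
  for q in masks_of(k,"soap"):
    m=q["pixels"]; u=np.argwhere(m).mean(0)[::-1]; w=onz(k,u,20)[:2]-x[:2]; print(k,q["score"],u,"stand",w@[c,n],w@[-n,c])
```

```text
[ 661.9  -100.12  122.92] [ 2.04 -6.32  2.65] 10.980456952091997 stand frame -108.29933161183594 -3.2521566595183873 113.72136174094851
side 0.91 [359.31 229.31] stand -71.86169526508912 28.713832747613164
side 0.59 [379.77 226.2 ] stand -70.62291870161012 -17.99207359472863
```

Both soaps are out and lying at about x = -60 to -70 mm in the stand frame. Continuing the swing back.

>>> send_rows([
  [[-9.9, 0, 11.3, 0, 255], [-18.6, 0, 23.5, 0, 255], [-26.1, 0, 36.5, 0, 255], [-32.2, 0, 50.2, 0, 255], [-36.9, 0, 64.4, 0, 255], [-40.2, 0, 79, 0, 255], [-42, 0, 93.9, 0, 255], [-42.3, 0, 108.9, 0, 255]],
])

```text
clock: 11.5
position: [657.9, 14.1, 164.3]
ee_rot: [-0.241, 1.569, 1.363]
wrist_force: [2.0, 0.4, 1.5]
gripper_width: 11.7
```

>>> send_rows([
  [[1.2, 0, 14.9, 0, 255], [3.9, 0, 29.7, 0, 255], [8, 0, 44.1, 0, 255], [13.5, 0, 58, 0, 255], [20.5, 0, 71.3, 0, 255], [28.7, 0, 83.9, 0, 255], [28.7, 0, 83.9, 0, 255]],
])

```text
clock: 12.2
position: [654.7, 98.3, 131.5]
ee_rot: [1.119, 1.568, 2.725]
wrist_force: [0.6, 1.0, -0.9]
gripper_width: 11.3
```

Run:
```python
from h import *
p,M,s=tool(); x=np.load("stand.npy"); c,n=np.cos(x[2]),np.sin(x[2]); d=p[:2]-x[:2]
X=d@[c,n];Z=p[2]+18.8-28
print(p,s["wrist_force"],s["gripper_width"],"stand frame",X,d@[-n,c],Z)
a=np.arctan2(Z,X)
for t in np.linspace(a,0,9)[1:]: print(round(t,2),np.round([Z-150*np.sin(t),150*np.cos(t)-X],1))
```

```text
[654.73  98.34 131.5 ] [ 0.61  1.03 -0.95] 11.330001398295325 stand frame 90.28888353702045 -2.512037068708264 122.30203023116357
0.82 [12.8 12.3]
0.7 [25.5 24.3]
0.58 [39.6 34.8]
0.47 [54.7 43.6]
0.35 [70.8 50.6]
0.23 [87.6 55.6]
0.12 [104.8  58.7]
0.0 [122.3  59.7]
```

>>> send_rows([
  [[12.8, 0, 12.3, 0, 255], [25.5, 0, 24.3, 0, 255], [39.6, 0, 34.8, 0, 255], [54.7, 0, 43.6, 0, 255], [70.8, 0, 50.6, 0, 255], [87.6, 0, 55.6, 0, 255], [104.8, 0, 58.7, 0, 255], [119.5, 0, 60, 0, 255]],
])

```text
clock: 13.0
position: [652.7, 156.9, 12.1]
ee_rot: [1.134, 1.569, 2.737]
wrist_force: [-3.7, 4.6, -1.0]
gripper_width: 11.6
```

>>> send_rows([
  [[0, 0, 0, 0, 255], [0, 0, 0, 0, 130], [0, 0, 0, 0, 130], [0, 0, 0, 0, 130], [0, 0, 0, 0, 130], [0, 0, 0, 0, 130], [0, 0, 0, 0, 130]],
])

```text
clock: 13.7
position: [654.0, 155.0, 14.8]
ee_rot: [-2.075, 1.57, -0.472]
wrist_force: [-0.1, -0.2, 0.0]
gripper_width: 45.3
```

>>> send_rows([
  [[-20, 0, 0, 0, 130], [-50, 0, 0, 0, 130], [-90, 0, 0, 0, 130], [-130, 0, 0, 0, 130], [-170, 0, 0, 0, 130], [-210, 0, 0, 0, 130], [-210, 0, 0, 0, 130], [-210, 0, 0, 0, 130]],
])

```text
clock: 14.5
position: [654.0, 155.4, 225.9]
ee_rot: [-1.412, 1.568, 0.191]
wrist_force: [-0.1, -0.8, -1.4]
gripper_width: 45.3
```

Run:
```python
from h import *
x=np.load("stand.npy"); c,n=np.cos(x[2]),np.sin(x[2])
ims=[]
for k in ("scene","side"):
  ims.append(imaging.grab_frame(k))
  for q in masks_of(k,"soap"):
    u=np.argwhere(q["pixels"]).mean(0)[::-1]; w=onz(k,u,15)[:2]-x[:2]; print(k,q["score"],u,"stand",w@[c,n],w@[-n,c])
save(np.hstack([cv2.resize(ims[0][130:350,100:300],None,fx=1.95,fy=1.95),cv2.resize(ims[1][110:330,250:450],None,fx=1.95,fy=1.95)]),"c6")
```

```text
scene 0.91 [176.95 240.47] stand -55.5722559356014 -25.541449918540128
scene 0.81 [198.5  234.78] stand -55.146180645956576 21.150248290987427
side 0.84 [379.91 226.32] stand -65.37510859079869 -21.4548907835525
side 0.69 [360.05 229.26] stand -66.3534690965872 24.220056044523847
```

View pics/c6.png

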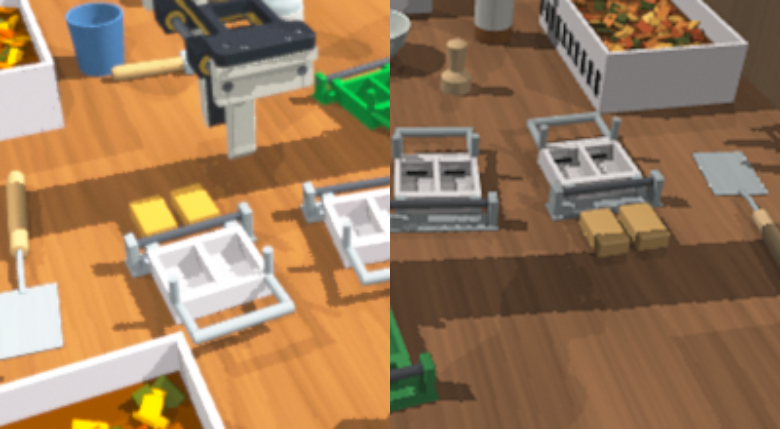

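The scene and side views show the emptied mould flat on its original side. Both soaps lie on the table across the hinge, and the gripper is clear. Handing in.

Run:
```python
from h import *
x=np.load("stand.npy")
a=cv2.cvtColor(cv2.imread("pics/a.png"),cv2.COLOR_BGR2GRAY)[225:310,160:250].astype(float); b=cv2.cvtColor(imaging.grab_frame("scene"),cv2.COLOR_RGB2GRAY)[225:310,160:250].astype(float)
d=np.abs(a-b); print("bar area diff",d[60:,30:].mean(), "soap area",d[30:55,15:50].mean())
print(monitor.sense()["wrist_force"]); print(arm.job_done())
```

```text
bar area diff 20.903333333333332 soap area 47.384
[0.15 0.31 0.9 ]
the job is handed in; nothing more can be done
None
```

The job is handed in at about 15 s of the 64 s allowed; no verdict is reported. I gripped the filled mould by its bar and swung it over to about 2.23 rad. There I let it fall, and one rap knocked both soaps out. I then regripped the bar, swung the empty mould back to its original side, let go and lifted clear.

**Soaps:** the last pictures show both on the table on the far side of the hinge. They lie about 55–66 mm from the hinge axis; the scene and side cameras differ by about 10 mm on this.

**Mould:** it looks empty and flat on its original side. I judged that by eye from the pictures and from the bar height at release; I never measured the joint angle.

**Gripper:** it ended at 226 mm height with about 1 N on the wrist. The wrist force stayed below about 10 N in every reading.

**Check that disagreed:** just before handing in, I compared the bar area with the first scene picture. The mean grey difference was 21, not near zero. The gripper now above the mould and its shadow may explain that, but I did not look into it before handing in, so this check does not confirm the mould is flat.

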